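# Fill the seasoning rack with bridge blanks and lower the hold-down bar

### The arm

A 6-joint arm with a two-finger parallel gripper is mounted at the origin on a cart in front of the work surface, level with it; the furniture and walls round the work are solid. World frame = base frame: x ahead of the robot, y to its left, z up, the work surface at z = 0. Lengths are in mm, angles in rad, forces in N, time in s.
With the tool pointing down it reaches from about 400 to 925 mm from the base axis. Payload 12.5 kg.
Tool frame: the origin (TCP) lies midway between the tips of the shut fingers; the grasp point (between the pads) lies 19 mm behind it; z points along the fingers, y is the line along which they close (so a half turn about z gives the same grasp; the last joint's range is limited). The gripper opens to 95 mm and grips with 3 to 60 N. Pads are 20 mm wide; open, the fingers measure 119 mm over their backs; the gripper's body (75 mm by 180 mm) begins 59 mm behind the grasp point.
Start: joints at [-1.328, 0.491, 1.559, -0, 1.092, -0.106], TCP at [213.63, -587.375, 214.661] pointing down, gripper open.
Joint ranges: [-3.1, 3.1], [-0.84, 2.19], [0.05, 2.79], [-1.13, 4.28], [0.06, 2.93], [-2.69, 2.69]. Speed limits (rad/s): [2.22, 2.22, 2.79, 3.14, 3.14, 3.14].

### API

Orientations are given as [roll, pitch, yaw] about the fixed x, y, z axes, in that order (R = Rz(yaw) Ry(pitch) Rx(roll)).
In Python, from cell import env gives the robot as it stands.
- The arm moves only by the tool arm_command, never from a script. Its argument "targets" is a list of rows, each a list of 5 numbers: the shift along the tool's x, y, z in mm, then the turn about the tool's z in degrees, then the opening, from 0 (shut) to 1 (fully open). In form: [[tx, ty, tz, roll, fingers], ...]. A call has 1 to 5 rows; each row is the pose to reach, as a shift and turn from the pose commanded when the call began, along the tool's axes at that moment; what a row does not reach only later rows make up. A row lasts 1/10 s, in which the tool goes at most 50 mm and 8.59 degrees, less where a joint would pass 70% of its speed; a pose out of reach is approached as far as the arm can. A call with a gripper value outside its range is refused whole. The fingers move at their own pace and stop on an object; the grip force is fixed at half the most. Time passes only in rows, so rows that repeat a pose let the fingers close. It gives the time, the measured TCP pose, the force, the opening and the grip force at its end, in the units of the state.
- env.state(): the state, without advancing time (a new reading comes with each control period).
- env.read_camera(name): name is "side" or "top" or "wrist"; returns a dict with "frame" (400x640x3 uint8, red, green, blue), "vertical_fov" (degrees; the focal length in pixels is half the picture's height over the tangent of half this angle, whatever the lens; pixels are square), "cx", "cy" (the principal point, pixels), "world_from_camera" (4x4, takes a point from camera to world coordinates); the wrist camera has in their place "hand_eye" (4x4, takes a point from camera to tool coordinates, whose origin is the TCP and whose axes are the flange's). Camera axes: x right, y down, z forward; pixel columns grow to the right and rows downward; lengths in mm; the calibration is good to about 2 mm. A picture is of the moment at which its call begins: read the wrist's pose just before it. There is no depth.
- env.job_done(): hands the job in; it is judged then, once.
The state is a dict: "t": time; "joints": joint angles; "qvel": joint speeds; "tau": joint torques, N m; "eef_pos": TCP position; "tcp_rot": TCP orientation; "ft_force": force on the tool from outside, world axes, zero at the start; "moment": the same for the moment, N m; "opening": opening from 0.0 (shut) to 1.0 (fully open); "grip_force": force on a finger pad.
Only numpy, scipy, OpenCV 4.12 (cv2) and the standard library are available. Lean on these libraries where they do the work, as an engineer would, in place of code of your own. Each camera call takes 0.05 s, during which the arm holds its last target. There are 200 camera calls.

### The job

The rosewood bridge blanks have to season flat, and one already lies in the rack. Lay the other two beside it in the same way, one in each empty bay: flat on the two battens, between the dowels, the ends of all three in line. Then swing the hold-down bar over so that it bears on all three, and leave the other tools and pieces where they are.

Things in the scene. Friction and masses are not known exactly. Their poses are not given: they have to be found in the camera images.
- rack: seasoning rack: plywood board 244 x 262 mm, its top at 14 mm; two battens (tops at 26 mm) run along its y, 55 mm before and behind its middle; three bays side by side, each marked by four dowels, 8 mm thick, standing 12 mm above the battens. Origin: centre of its underside; x from the open front (-x) to the hinge (+x), z up. It stays put
- bay_1 (a point): middle of the left (rack +y) bay, at batten-top height: a blank laid right has the centre of its underside here and its length along this point's x (= rack x). The dowels leave 46 mm clear across (y), at 55 mm either way along x; bays are 70 mm apart
- bay_2 (a point): middle of the middle bay, at batten-top height: a blank laid right has the centre of its underside here and its length along this point's x (= rack x). The dowels leave 46 mm clear across (y), at 55 mm either way along x; bays are 70 mm apart
- bay_3 (a point): middle of the right (rack -y) bay, at batten-top height: a blank laid right has the centre of its underside here and its length along this point's x (= rack x). The dowels leave 46 mm clear across (y), at 55 mm either way along x; bays are 70 mm apart
- holddown (a joint): angle of the hold-down bar about its hinge line, which runs along rack y, 108 mm behind the rack's middle (+x), 40 mm up: 0 = down, bearing on the blanks across their middles; 1.57 = straight up; 1.9 = fully open, leaning back. Damped; it stays back by itself and sinks by its own weight once brought well forward past upright
- bar_mid (a point): centre of the hold-down bar, a dark wooden bar 240 mm long (along rack y), 22 mm by 16 mm in section plus 3 mm of cork below, on two side arms; it moves on an arc of 108 mm radius about the hinge line, and stands about 145 mm above the bench while open
- blank_1: one of three identical dark-red rosewood bridge blanks, flat on the bench, left of the fixed bench vice, which is 162 mm high and stands between it and the rack; 180 mm long, 36 mm wide over the middle 80 mm, tapering to 24 mm at the ends, 9.5 mm thick; origin at the centre of its underside, y along its length, z up through its thickness
- blank_2: one of three identical dark-red rosewood bridge blanks, flat on the bench, behind the vice's right-hand corner, beyond the rack; 180 mm long, 36 mm wide over the middle 80 mm, tapering to 24 mm at the ends, 9.5 mm thick; origin at the centre of its underside, y along its length, z up through its thickness
- blank_3: one of three identical dark-red rosewood bridge blanks, already laid in the right bay; 180 mm long, 36 mm wide over the middle 80 mm, tapering to 24 mm at the ends, 9.5 mm thick; origin at the centre of its underside, y along its length, z up through its thickness
- offcut: bystander, not to be loaded: nearly black, square-ended fingerboard offcut, 55 x 150 x 9 mm, origin at the centre of its underside, y along its length
- plane: bystander: grey metal block plane, 49 x 160 x 47 mm, origin at the centre of its underside
- hammer: bystander: small brass tack hammer lying on its side, 127 x 89 x 24 mm, origin at its middle, on the bench
Not all that is in view belongs to the job. Leave any white look-alike of the blank_2 alone.

How it is judged:
By the outcome, as a careful person would: the job done as asked, in the order asked, and still so for the second after the job is handed in, with the robot touching nothing.
It also fails if it takes over 54 s, if anything falls off the work surface, if the arm or the gripper's body presses on something with over 40 N, if the wrist force passes 120 N, or if a joint passes its speed limit or range.

## Working session

There is one attempt and no reset: what is moved stays moved. The work goes in short steps, Python scripts to look and compute and a tool call to move; the robot and the scene stay as the last step left them, time stands still between calls to the robot, and variables do not carry over. Pictures are saved under pics/ and viewed, at most 10 in all, crops included, and the job is handed in when it is done.

Besides the shell and the picture viewer there is one more tool, called after "Emit:" as name(argument=value, ...), one argument or row to a line, values as JSON. arm_command: Moves the arm, as the interface text tells. Its arguments: {"type":"object","properties":{"targets":{"type":"array","items":{"type":"array","items":{"type":"number"}}}},"required":["targets"]}

```bash
mkdir -p pics
cat > h.py <<'E'
import numpy as np, cv2, pickle
from cell import env
def snap(n):
    s=env.state(); c=env.read_camera(n); c['s']=s; c['n']=n
    return c
def f(c): return c['frame'].shape[0]/2/np.tan(np.radians(c['vertical_fov'])/2)
def T(c):
    if 'world_from_camera' in c: return np.array(c['world_from_camera'])
    from scipy.spatial.transform import Rotation as R
    M=np.eye(4); r=np.array(c['s']['tcp_rot'])
    M[:3,:3]=R.from_euler('xyz',r).as_matrix() if r.size==3 else r.reshape(3,3)
    M[:3,3]=c['s']['eef_pos']; return M@np.array(c['hand_eye'])
def ray(c,u,v,z):
    M=T(c); d=M[:3,:3]@np.array([(u-c['cx'])/f(c),(v-c['cy'])/f(c),1]); o=M[:3,3]
    return o+d*(z-o[2])/d[2]
def proj(c,p):
    q=np.linalg.inv(T(c))@np.append(p,1); return q[:2]/q[2]*f(c)+[c['cx'],c['cy']]
def save(c,name,crop=None,k=1):
    im=c['frame'][:,:,::-1]
    if crop: x0,y0,x1,y1=crop; im=im[y0:y1,x0:x1]
    cv2.imwrite('pics/'+name,cv2.resize(im,None,fx=k,fy=k,interpolation=cv2.INTER_CUBIC))
E
python3 - <<'E'
from h import *
print(env.state())
for n in('top','side'):
    c=snap(n); save(c,n+'0.png'); pickle.dump(c,open(n+'0.pkl','wb')); print(n,c['vertical_fov'],T(c).round(2).tolist())
E
```

```text
{'t': 0.0, 'joints': array([-1.32762158e+00,  4.91551654e-01,  1.55942119e+00, -7.77082477e-06,
        1.09172330e+00, -1.05591961e-01]), 'qvel': array([-0.0009803 ,  0.00116878, -0.00092002, -0.00168267,  0.00095265,
        0.00054455]), 'tau': array([ 1.90132843e-03, -6.12634563e+01, -2.58178407e+01,  6.92537846e-02,
        4.83192690e-02, -1.21716175e-04]), 'eef_pos': array([ 213.553901  , -587.13201242,  214.07639705]), 'tcp_rot': array([-3.14049458e+00, -1.09450270e-04,  3.48770236e-01]), 'ft_force': array([-0.20796097, -0.37754385, -0.13960984]), 'moment': array([ 0.02840086,  0.07198581, -0.02367238]), 'grip_force': 0.0, 'opening': 1.0018589802119828}
top 42.754934859821375 [[0.02, -1.0, 0.07, 433.15], [-1.0, -0.02, 0.0, 13.84], [0.0, -0.07, -1.0, 1556.91], [0.0, 0.0, 0.0, 1.0]]
side 42.59013646050713 [[-0.14, -0.66, 0.74, -488.33], [-0.99, 0.1, -0.1, 141.0], [-0.01, -0.74, -0.67, 991.73], [0.0, 0.0, 0.0, 1.0]]
```

View pics/top0.png

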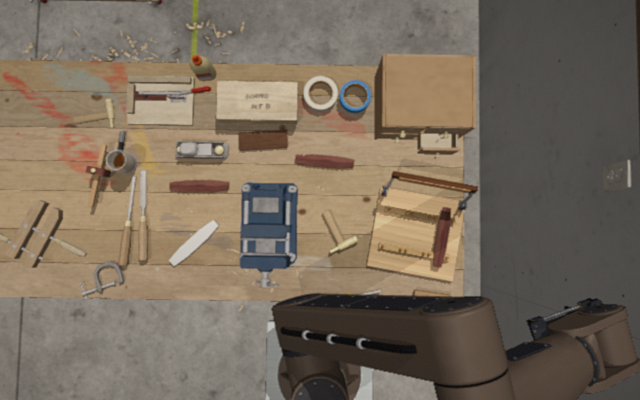

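View pics/side0.png

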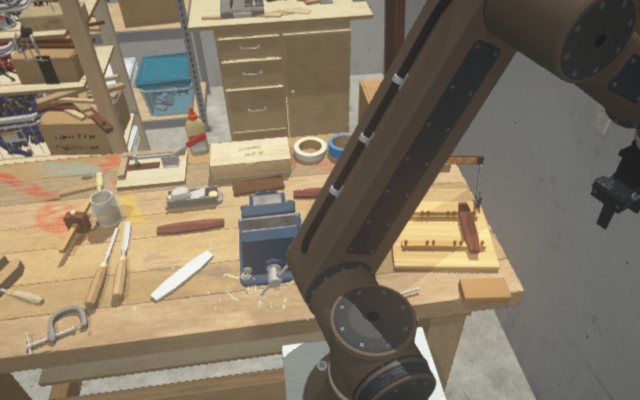

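The top view shows the red tapered blanks at (199,186), which is blank_1 left of the vice, and (325,161), which is blank_2 behind the vice's right corner. blank_3 lies in the rack at (442,238). The square-ended piece at (263,140) is the offcut, the white look-alike is at (194,243), and the vice is at (268,226). Next I'll measure them and confirm with an enlarged crop.

```bash
cat >> h.py <<'E'
def blobs(c,z,amin=60,roi=None):
    hsv=cv2.cvtColor(c['frame'],cv2.COLOR_RGB2HSV); h,s,v=cv2.split(hsv)
    m=(((h<8)|(h>168))&(s>90)&(v>30)&(v<150)).astype(np.uint8)
    if roi: k=np.zeros_like(m); x0,y0,x1,y1=roi; k[y0:y1,x0:x1]=1; m*=k
    m=cv2.morphologyEx(m,cv2.MORPH_OPEN,np.ones((3,3)))
    out=[]
    for q in cv2.findContours(m,0,1)[0]:
        if cv2.contourArea(q)<amin: continue
        P=np.array([ray(c,a,b,z)[:2] for a,b in q[:,0,:]],np.float32)
        r=cv2.minAreaRect(P); B=cv2.boxPoints(r); e=[B[1]-B[0],B[2]-B[1]]; e=max(e,key=np.linalg.norm)
        out.append((cv2.boundingRect(q),np.array(r[0]).round(1),np.array(r[1]).round(1),round(np.degrees(np.arctan2(e[1],e[0]))%180,1)))
    return out
E
python3 - <<'E'
from h import *
c=pickle.load(open('top0.pkl','rb'))
print(*blobs(c,9.5),sep='\n'); print(ray(c,442,238,35.5))
for n,p in dict(bl=(369,267),br=(452,280),fl=(385,178),barL=(393,176),barR=(477,190)).items(): print(n,ray(c,*p,14 if n[0]!='f' and n[:3]!='bar' else 145).round(0))
a=c['frame'][120:290,160:480][:,:,::-1]; cv2.imwrite('pics/crop1.png',cv2.resize(a,None,fx=2.5,fy=2.5,interpolation=cv2.INTER_CUBIC))
E
```

```text
((434, 208, 16, 58), array([ 413.9, -363.2]), array([ 32.1, 176.3]), np.float32(169.6))
((170, 181, 58, 11), array([554.2, 375. ]), array([ 30.5, 173.4]), np.float32(91.0))
((296, 155, 57, 13), array([637.7,  -5. ]), array([172.6,  32.7]), np.float32(86.6))
((146, 95, 20, 5), array([826.6, 516.5]), array([12.5, 58.5]), np.float32(91.0))
[ 410.00628544 -358.45697993   35.5       ]
bl [ 319. -145.   14.]
br [ 285. -394.   14.]
fl [ 575. -173.  145.]
barL [ 581. -196.  145.]
barR [ 546. -429.  145.]
```

View pics/crop1.png

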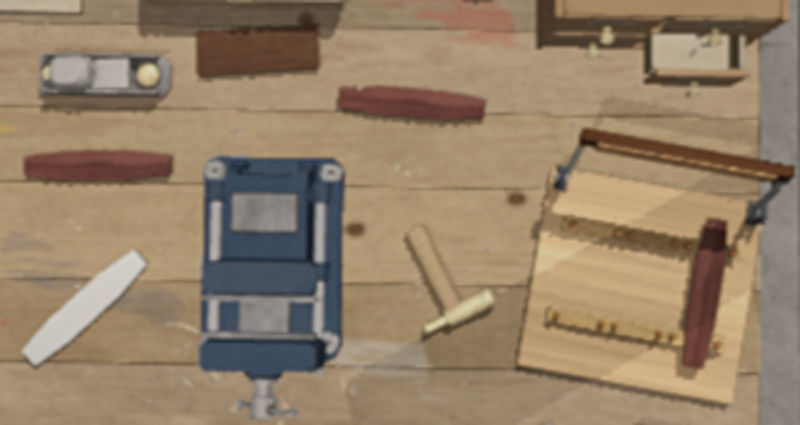

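Confirmed in the crop: blank_2 is at crop (412,104) and blank_1 at (98,165), both red and tapered. The square-ended offcut at (258,50) and the white piece at (85,307) stay where they are. The first move goes over the rack for a look from close by.

```bash
cat >> h.py <<'E'
def go(x,y,z,yaw,show=True):
    s=env.state(); a=s['tcp_rot'][2]; d=np.array([x,y,z])-s['eef_pos']
    r=(np.degrees(a)-yaw+180)%360-180
    print('move',(d[0]*np.cos(a)+d[1]*np.sin(a)).round(1),(d[0]*np.sin(a)-d[1]*np.cos(a)).round(1),(-d[2]).round(1),'turn',round(r,1),'t',round(s['t'],2))
E
python3 -c "
from h import *
go(400,-285,340,-8.5)"
```

```text
move 278.5 -220.2 -125.9 turn 28.5 t 0.1
```

Emit:
arm_command(
  targets=[
    [35,-25,-15,0,1],
    [70,-50,-30,4,1],
    [105,-75,-45,12,1],
    [140,-100,-60,20,1],
    [175,-125,-75,28,1],
  ],
)

```text
t: 0.6
eef_pos: [336.0, -408.5, 290.0]
tcp_rot: [-3.141, 0.0, -0.146]
ft_force: [0.9, -0.4, -0.8]
opening: 0.996
grip_force: 0.0
```

Emit:
arm_command(
  targets=[
    [15,-43,-15,0,1],
    [30,-87,-30,0,1],
    [45,-131,-50,0,1],
    [45,-131,-50,0,1],
    [45,-131,-50,0,1],
  ],
)

```text
t: 1.1
eef_pos: [398.5, -285.9, 339.9]
tcp_rot: [3.141, -0.0, -0.138]
ft_force: [-0.3, 0.1, -0.5]
opening: 1.001
grip_force: 0.0
```

Run:
```python
from h import *
c=snap('wrist'); pickle.dump(c,open('w1.pkl','wb')); save(c,'w1.png'); print(c['vertical_fov'],c['s']['eef_pos'],T(c).round(2).tolist())
print(*blobs(c,35.5,400),sep='\n')
```

```text
69.46959013814897 [ 398.54229352 -285.91719875  339.85307073] [[-0.14, -0.95, -0.27, 476.88], [-0.99, 0.13, 0.04, -296.87], [0.0, 0.28, -0.96, 510.03], [0.0, 0.0, 0.0, 1.0]]
((352, 96, 23, 108), array([ 413. , -358.2]), array([ 32.5, 173.6]), np.float32(170.6))
((65, 31, 115, 21), array([623. , -22.9]), array([168.9,  21.8]), np.float32(86.0))
```

View pics/w1.png

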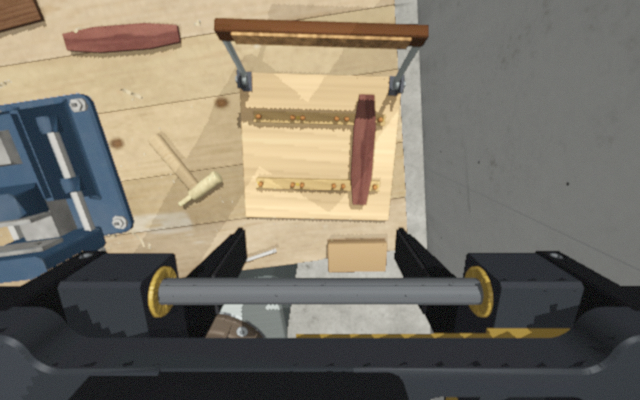

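The wrist view shows the rack from (243,75) to (390,219), with dowel rows at v≈118 and v≈186. blank_3 is at (363,150) and the open bar at v≈30. I'll enlarge the dowels.

Run:
```python
from h import *
c=pickle.load(open('w1.pkl','rb')); save(c,'w1c.png',(230,60,410,230),4)
h,s,v=cv2.split(cv2.cvtColor(c['frame'],cv2.COLOR_RGB2HSV)); m=np.zeros((400,640),np.uint8)
m[100:205,245:390]=((h[100:205,245:390]>9)&(h[100:205,245:390]<24)&(s[100:205,245:390]>140)&(v[100:205,245:390]>120))
n,l,st,ce=cv2.connectedComponentsWithStats(m)
for i in range(1,n):
    if st[i,4]>5: print(st[i].tolist(),ce[i].round(1),ray(c,*ce[i],36)[:2].round(1))
```

```text
[256, 114, 5, 5, 19] [258. 116.] [ 492.1 -200.5]
[290, 115, 15, 5, 42] [297.1 117.1] [ 482.  -261.3]
[334, 117, 5, 4, 17] [336.1 118.4] [ 471.6 -322.1]
[344, 117, 5, 4, 16] [346.  118.5] [ 469.3 -337.6]
[378, 118, 5, 4, 16] [380.1 119.3] [ 460.6 -390.8]
[259, 182, 3, 4, 10] [260.2 183.5] [ 384.6 -182.8]
[291, 183, 3, 4, 9] [292.1 184.6] [ 375.4 -235.6]
[300, 183, 3, 5, 10] [301.3 184.8] [ 372.9 -250.8]
[332, 184, 3, 4, 8] [333.  185.5] [ 364.3 -303.6]
[342, 185, 3, 3, 7] [342.7 186. ] [ 361.2 -319.7]
[373, 185, 4, 4, 13] [374.2 186.5] [ 353.1 -372.1]
```

View pics/w1c.png

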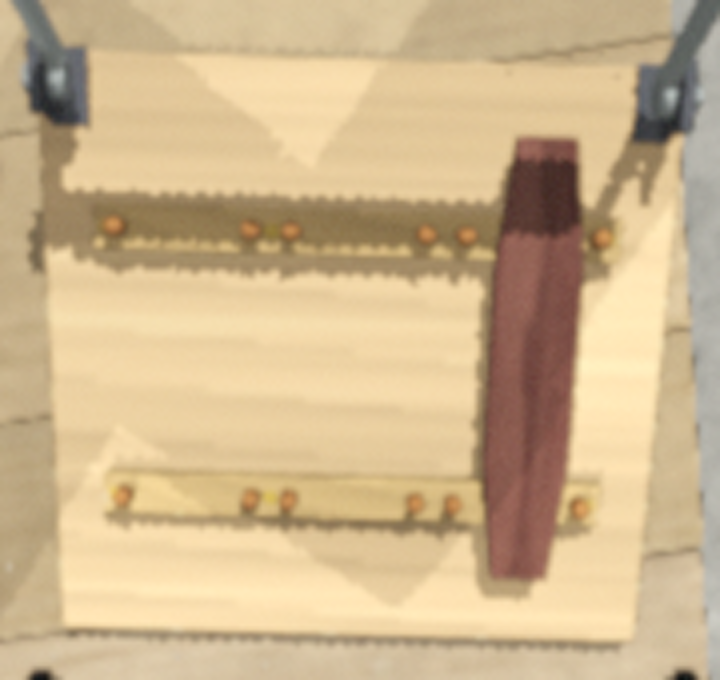

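Emit:
arm_command(
  targets=[
    [24,-37,0,-8.5,1],
    [48,-75,10,-17,1],
    [72,-113,20,-25.5,1],
    [96,-150,30,-34,1],
    [120,-188,40,-42.5,1],
  ],
)

```text
t: 1.65
eef_pos: [543.9, -117.4, 298.2]
tcp_rot: [-3.141, 0.001, 0.606]
ft_force: [-0.2, -1.1, -0.1]
opening: 1.0
grip_force: 0.0
```

```bash
python3 -c "
from h import *
go(637,-5,200,86.6)"
```

```text
move 140.5 -39.4 98.2 turn -51.9 t 1.65
```

Emit:
arm_command(
  targets=[
    [35,-10,25,-8.5,1],
    [70,-20,50,-17,1],
    [105,-30,75,-25.5,1],
    [140,-40,98,-34,1],
    [140,-40,98,-42.5,1],
  ],
)

```text
t: 2.15
eef_pos: [636.4, -3.7, 196.4]
tcp_rot: [-3.135, 0.0, 1.35]
ft_force: [-1.5, -1.5, -0.4]
opening: 1.002
grip_force: 0.0
```

Emit:
arm_command(
  targets=[
    [0,0,0,-8.5,1],
    [0,0,0,-9,1],
    [0,0,0,-9,1],
  ],
)

```text
t: 2.45
eef_pos: [635.9, -6.3, 200.9]
tcp_rot: [-3.141, 0.0, 1.495]
ft_force: [-0.2, -0.4, -0.2]
opening: 0.998
grip_force: 0.0
```

Run:
```python
from h import *
c=snap('wrist'); pickle.dump(c,open('w2.pkl','wb')); save(c,'w2.png'); print(c['s']['eef_pos'],c['s']['tcp_rot'])
for z in(9.5,0): print(*blobs(c,z,400),sep='\n')
```

```text
[635.88615481  -6.26095663 200.89191663] [-3.14054155e+00  1.08245560e-04  1.49524966e+00]
((308, 107, 22, 136), array([634.5,  -4.7]), array([175.1,  26.5]), np.float32(86.5))
((308, 107, 22, 136), array([634.3,  -6.7]), array([179.7,  27.2]), np.float32(86.5))
```

View pics/w2.png

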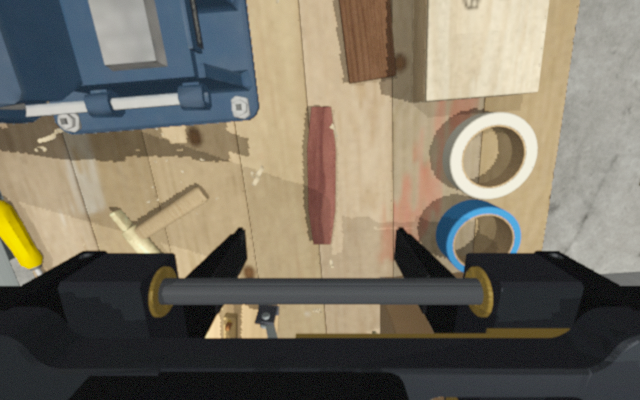

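The view shows blank_2 at (321,175), centred between the fingers and well clear of the vice. I'll go down and grip.

Emit:
arm_command(
  targets=[
    [1,0,45,-1,1],
    [1,0,90,-1,0.8],
    [1,0,135,-1,0.7],
    [1,0,175,-1,0.7],
    [1,0,190,-1,0.7],
  ],
)

```text
t: 3.0
eef_pos: [634.3, -4.5, 8.1]
tcp_rot: [-3.137, -0.0, 1.515]
ft_force: [0.5, -0.6, -0.1]
opening: 0.73
grip_force: 0.0
```

Emit:
arm_command(
  targets=[
    [0,0,7,0,0.7],
    [0,0,7,0,0.3],
    [0,0,7,0,0.2],
    [0,0,7,0,0.2],
    [0,0,7,0,0.2],
  ],
)

```text
t: 3.5
eef_pos: [636.7, -4.0, 6.0]
tcp_rot: [3.14, 0.0, 1.518]
ft_force: [1.2, -0.1, 0.7]
opening: 0.42
grip_force: 0.0
```

Emit:
arm_command(
  targets=[
    [0,0,0,0,0.2],
    [0,0,-5,0,0.2],
    [0,0,-30,0,0.2],
    [0,0,-70,0,0.2],
    [0,0,-115,0,0.2],
  ],
)

```text
t: 4.0
eef_pos: [635.4, -3.9, 120.3]
tcp_rot: [-3.139, -0.0, 1.518]
ft_force: [0.4, -1.0, 0.0]
opening: 0.372
grip_force: 30.0
```

```bash
python3 -c "
from h import *
go(422.6,-286.6,150,-9.4)"
```

```text
move -293.5 -197.6 -29.7 turn 96.4 t 4.0
```

Emit:
arm_command(
  targets=[
    [0,0,-40,8,0.2],
    [-25,-17,-75,16,0.2],
    [-58,-39,-85,24,0.2],
    [-91,-61,-85,32,0.2],
    [-124,-83,-85,40,0.2],
  ],
)

```text
t: 4.5
eef_pos: [545.6, -124.3, 205.5]
tcp_rot: [3.14, -0.0, 0.815]
ft_force: [1.2, -0.9, -0.6]
opening: 0.371
grip_force: 30.0
```

```bash
python3 -c "
from h import *
go(422.6,-286.6,200,-9.4)"
```

```text
move -202.5 21.9 5.5 turn 56.1 t 4.5
```

Emit:
arm_command(
  targets=[
    [-40,4,0,8,0.2],
    [-80,8,0,16,0.2],
    [-120,12,0,24,0.2],
    [-160,17,0,32,0.2],
    [-202,22,0,40,0.2],
  ],
)

```text
t: 5.0
eef_pos: [423.8, -287.1, 205.1]
tcp_rot: [3.141, -0.0, 0.116]
ft_force: [0.0, -0.4, -0.8]
opening: 0.368
grip_force: 30.0
```

Emit:
arm_command(
  targets=[
    [0,0,0,8,0.2],
    [0,0,0,16,0.2],
    [0,0,0,16,0.2],
    [0,0,0,16,0.2],
  ],
)

```text
t: 5.4
eef_pos: [424.9, -286.0, 204.8]
tcp_rot: [3.141, -0.0, -0.153]
ft_force: [0.6, -0.3, 0.5]
opening: 0.368
grip_force: 30.0
```

Run:
```python
from h import *
go(422.6,-286.6,80,-9.4)
c=snap('wrist'); pickle.dump(c,open('w3.pkl','wb')); z=c['s']['eef_pos'][2]+5
print(*blobs(c,z,300),sep='\n'); print(*blobs(c,35.5,300),sep='\n'); save(c,'w3.png')
```

```text
move -2.2 0.9 124.8 turn 0.6 t 5.4
((295, 305, 49, 27), array([ 374.3, -277.6]), array([32.1, 20.7]), np.float32(81.2))
((337, 214, 13, 63), array([ 424.5, -300.8]), array([ 6.6, 42.3]), np.float32(170.1))
((365, 110, 33, 143), array([ 459.4, -327.1]), array([16.2, 85.3]), np.float32(170.2))
((292, 99, 39, 178), array([ 460.1, -285.5]), array([ 23.4, 107.8]), np.float32(171.2))
((295, 305, 49, 27), array([ 238.3, -255.9]), array([66. , 42.6]), np.float32(81.2))
((337, 214, 13, 63), array([ 341.4, -303.5]), array([13.5, 86.9]), np.float32(170.1))
((365, 110, 33, 143), array([ 413.2, -357.6]), array([ 33.4, 175.4]), np.float32(170.2))
((292, 99, 39, 178), array([ 414.6, -272. ]), array([ 48. , 221.7]), np.float32(171.2))
```

View pics/w3.png

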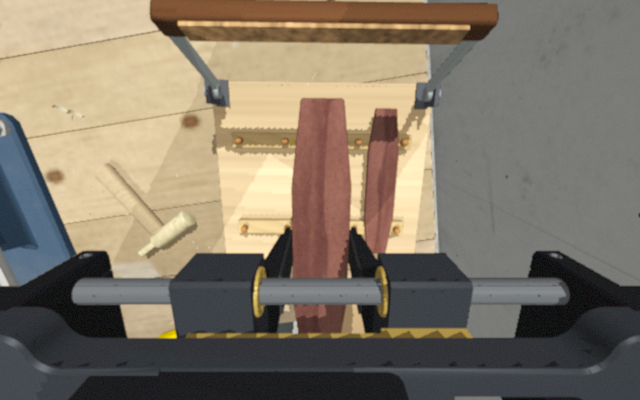

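The held blank is seen with its far end at (322,99), and blank_3's far end is at (384,110). I'll work out the grip offset along its length.

Run:
```python
from h import *
c=pickle.load(open('w3.pkl','rb')); x=np.array([np.cos(-.164),np.sin(-.164)]); y=np.array([-x[1],x[0]]); O=np.array([422.6,-286.6])
e=c['s']['eef_pos']
p=ray(c,322,98.5,e[2]+5)[:2]-e[:2]; print('held far end rel tcp',p@x,p@y)
p=ray(c,384.5,110,35.5)[:2]-O; print('blank3 far end rel bay2',p@x,p@y)
```

```text
held far end rel tcp 88.84840053445375 -0.29051595107766676
blank3 far end rel bay2 89.79405358819446 -70.74799775278484
```

Emit:
arm_command(
  targets=[
    [-1,1,40,0.6,0.2],
    [-1,1,80,0.6,0.2],
    [-1,1,120,0.6,0.2],
    [-1,1,155,0.6,0.2],
    [-1,1,165,0.6,0.2],
  ],
)

```text
t: 5.95
eef_pos: [422.9, -285.8, 36.9]
tcp_rot: [-3.139, 0.004, -0.165]
ft_force: [0.4, -0.4, 0.5]
opening: 0.37
grip_force: 30.0
```

Emit:
arm_command(
  targets=[
    [0,0,2,0,0.2],
    [0,0,4,0,0.2],
    [0,0,6,0,0.2],
    [0,0,7,0,0.2],
    [0,0,7,0,0.2],
  ],
)

```text
t: 6.45
eef_pos: [424.0, -287.2, 33.3]
tcp_rot: [3.141, -0.001, -0.168]
ft_force: [0.5, 1.5, -0.9]
opening: 0.369
grip_force: 30.0
```

Emit:
arm_command(
  targets=[
    [0,0,1,0,0.2],
    [0,0,2,0,0.2],
    [0,0,2,0,0.2],
  ],
)

```text
t: 6.75
eef_pos: [424.0, -287.1, 31.6]
tcp_rot: [3.141, -0.001, -0.168]
ft_force: [-1.9, 1.6, 12.1]
opening: 0.37
grip_force: 30.0
```

Emit:
arm_command(
  targets=[
    [0,0,1,0,0.2],
    [0,0,1,0,0.2],
    [0,0,1,0,0.2],
  ],
)

```text
t: 7.05
eef_pos: [424.0, -287.1, 31.4]
tcp_rot: [3.141, -0.001, -0.168]
ft_force: [-5.3, 2.8, 26.9]
opening: 0.37
grip_force: 30.2
```

Emit:
arm_command(
  targets=[
    [0,0,-2,0,0.2],
    [0,0,-2,0,0.55],
    [0,0,-2,0,0.55],
    [0,0,-2,0,0.55],
    [0,0,-2,0,0.55],
  ],
)

```text
t: 7.55
eef_pos: [423.7, -287.0, 31.4]
tcp_rot: [-3.141, 0.0, -0.168]
ft_force: [-0.3, -0.3, -0.3]
opening: 0.542
grip_force: 0.0
```

Emit:
arm_command(
  targets=[
    [0,0,-10,0,0.55],
    [0,0,-45,0,0.55],
    [0,0,-90,0,0.6],
    [0,0,-135,0,0.8],
    [0,0,-180,0,1],
  ],
)

```text
t: 8.05
eef_pos: [423.4, -286.7, 214.2]
tcp_rot: [3.141, -0.0, -0.168]
ft_force: [0.3, -0.1, -0.7]
opening: 0.714
grip_force: 0.0
```

Run:
```python
from h import *
go(554,375,230,91)
c=snap('wrist'); pickle.dump(c,open('w4.pkl','wb'))
print(*blobs(c,35.5,300),sep='\n')
```

```text
move 18.2 -674.2 -15.8 turn -100.6 t 8.05
((307, 109, 27, 140), array([ 423.9, -287.2]), array([ 31.8, 175.2]), np.float32(170.6))
((364, 108, 31, 122), array([ 425.8, -359.9]), array([ 33.6, 149.5]), np.float32(170.0))
```

Emit:
arm_command(
  targets=[
    [1,-46,-10,-8,1],
    [2,-92,-20,-16,1],
    [3,-138,-30,-24,1],
    [5,-184,-35,-32,1],
    [6,-230,-35,-40,1],
  ],
)

```text
t: 8.6
eef_pos: [468.3, -59.4, 247.9]
tcp_rot: [3.14, -0.001, 0.536]
ft_force: [1.2, -1.0, -0.1]
opening: 0.999
grip_force: 0.0
```

```bash
python3 -c "
from h import *
go(554,375,250,91)"
```

```text
move 295.5 -329.8 -2.1 turn -60.3 t 8.6
```

Emit:
arm_command(
  targets=[
    [31,-34,0,-8,1],
    [62,-68,0,-16,1],
    [93,-102,0,-24,1],
    [124,-137,0,-32,1],
    [155,-172,0,-40,1],
  ],
)

```text
t: 9.1
eef_pos: [514.7, 167.6, 247.1]
tcp_rot: [3.141, -0.0, 1.234]
ft_force: [0.8, -0.2, 0.8]
opening: 0.994
grip_force: 0.0
```

```bash
python3 -c "
from h import *
go(554,375,220,91)"
```

```text
move 208.8 -31.4 27.1 turn -20.3 t 9.1
```

Emit:
arm_command(
  targets=[
    [45,-6,0,-8,1],
    [90,-13,0,-16,1],
    [135,-20,7,-20,1],
    [175,-26,17,-20,1],
    [208,-31,27,-20,1],
  ],
)

```text
t: 9.6
eef_pos: [555.3, 374.2, 219.5]
tcp_rot: [3.141, -0.0, 1.579]
ft_force: [-0.3, -0.5, -0.6]
opening: 1.001
grip_force: 0.0
```

Emit:
arm_command(
  targets=[
    [0,0,0,0,1],
    [0,0,0,0,1],
  ],
)

```text
t: 9.8
eef_pos: [555.0, 372.2, 219.2]
tcp_rot: [-3.141, 0.001, 1.579]
ft_force: [1.1, 0.0, -0.2]
opening: 1.0
grip_force: 0.0
```

Run:
```python
from h import *
c=snap('wrist'); pickle.dump(c,open('w5.pkl','wb')); save(c,'w5.png'); print(c['s']['eef_pos'],c['s']['tcp_rot'])
B=blobs(c,9.5,400); print(*B,sep='\n'); go(*B[0][1],3,91)
```

```text
[554.97529189 372.17127381 219.21854504] [-3.14070278e+00  7.45101006e-04  1.57870399e+00]
((562, 181, 23, 62), array([908. , 323.7]), array([18.4, 99.4]), np.float32(113.1))
((589, 180, 24, 41), array([939.6, 342.5]), array([29.1, 61.4]), np.float32(98.2))
((307, 106, 18, 130), array([549.5, 375.6]), array([ 22.6, 174.4]), np.float32(90.6))
((538, 2, 42, 90), array([836.7, 530.2]), array([29.1, 95.5]), np.float32(90.2))
move -50.3 352.4 216.8 turn -0.6 t 9.85
```

View pics/w5.png

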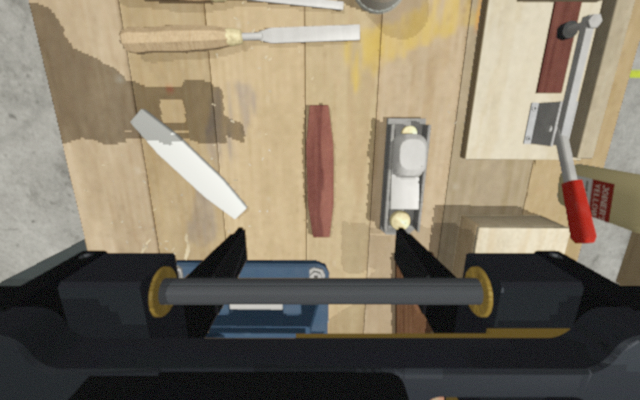

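The view shows blank_1 at (319,171), with the plane's near edge at u=385 and the white look-alike clear at (190,165). I'll descend with the opening narrowed.

Emit:
arm_command(
  targets=[
    [3,-1,45,-0.5,0.6],
    [3,-1,90,-0.5,0.6],
    [3,-1,135,-0.5,0.6],
    [3,-1,165,-0.5,0.6],
    [3,-1,175,-0.5,0.6],
  ],
)

```text
t: 10.35
eef_pos: [553.6, 373.1, 42.4]
tcp_rot: [-3.138, 0.002, 1.585]
ft_force: [-0.1, -0.4, 0.3]
opening: 0.641
grip_force: 0.0
```

Emit:
arm_command(
  targets=[
    [0,0,25,0,0.6],
    [0,0,38,0,0.6],
    [0,0,40,0,0.6],
    [0,0,40,0,0.2],
    [0,0,40,0,0.2],
  ],
)

```text
t: 10.85
eef_pos: [555.1, 375.1, 6.1]
tcp_rot: [3.14, -0.001, 1.586]
ft_force: [1.1, -0.9, -0.2]
opening: 0.486
grip_force: 0.0
```

Emit:
arm_command(
  targets=[
    [0,0,0,0,0.2],
    [0,0,0,0,0.2],
    [0,0,0,0,0.2],
    [0,0,-5,0,0.2],
    [0,0,-20,0,0.2],
  ],
)

```text
t: 11.35
eef_pos: [553.8, 374.5, 24.1]
tcp_rot: [-3.139, 0.001, 1.586]
ft_force: [-0.1, 0.9, -1.7]
opening: 0.368
grip_force: 30.0
```

Emit:
arm_command(
  targets=[
    [0,0,-46,0,0.2],
    [0,0,-92,0,0.2],
    [0,0,-138,0,0.2],
    [0,0,-184,0,0.2],
    [0,0,-220,0,0.2],
  ],
)

```text
t: 11.85
eef_pos: [554.3, 374.9, 249.0]
tcp_rot: [3.139, -0.001, 1.586]
ft_force: [0.5, -1.3, -1.2]
opening: 0.37
grip_force: 30.0
```

```bash
python3 -c "
from h import *
go(435,-217.7,245,-9.4)"
```

```text
move -590.7 -128.5 4.0 turn 100.3 t 11.85
```

Emit:
arm_command(
  targets=[
    [-40,-9,0,7,0.2],
    [-80,-18,0,14,0.2],
    [-120,-27,0,21,0.2],
    [-160,-36,0,28,0.2],
    [-200,-44,0,35,0.2],
  ],
)

```text
t: 12.35
eef_pos: [512.6, 172.8, 245.8]
tcp_rot: [3.141, -0.001, 0.971]
ft_force: [0.6, -0.6, -0.2]
opening: 0.376
grip_force: 30.0
```

```bash
python3 -c "
from h import *
go(435,-217.7,245,-9.4)"
```

```text
move -366.1 156.5 0.8 turn 65.0 t 12.35
```

Emit:
arm_command(
  targets=[
    [-37,16,0,7,0.2],
    [-74,32,0,14,0.2],
    [-111,47,0,21,0.2],
    [-148,63,0,28,0.2],
    [-185,79,0,35,0.2],
  ],
)

```text
t: 12.85
eef_pos: [474.5, -24.6, 245.7]
tcp_rot: [3.141, -0.001, 0.36]
ft_force: [1.7, 0.1, -0.7]
opening: 0.373
grip_force: 30.0
```

```bash
python3 -c "
from h import *
go(435,-217.7,205,-9.4)"
```

```text
move -104.9 166.8 40.7 turn 30.0 t 12.85
```

Emit:
arm_command(
  targets=[
    [-21,33,0,7,0.2],
    [-42,67,0,14,0.2],
    [-63,100,10,21,0.2],
    [-84,134,25,28,0.2],
    [-105,167,40,30,0.2],
  ],
)

```text
t: 13.35
eef_pos: [436.1, -218.3, 205.4]
tcp_rot: [3.141, -0.002, -0.164]
ft_force: [1.1, -0.6, -0.6]
opening: 0.371
grip_force: 30.0
```

Emit:
arm_command(
  targets=[
    [0,0,0,0,0.2],
    [0,0,0,0,0.2],
  ],
)

```text
t: 13.55
eef_pos: [436.3, -217.1, 205.1]
tcp_rot: [-3.142, -0.0, -0.161]
ft_force: [-0.1, -0.1, -0.2]
opening: 0.369
grip_force: 30.0
```

Run:
```python
from h import *
go(435,-217.7,205,-9.4)
c=snap('wrist'); pickle.dump(c,open('w6.pkl','wb')); save(c,'w6.png')
```

```text
move -1.1 0.8 0.1 turn 0.2 t 13.55
```

View pics/w6.png

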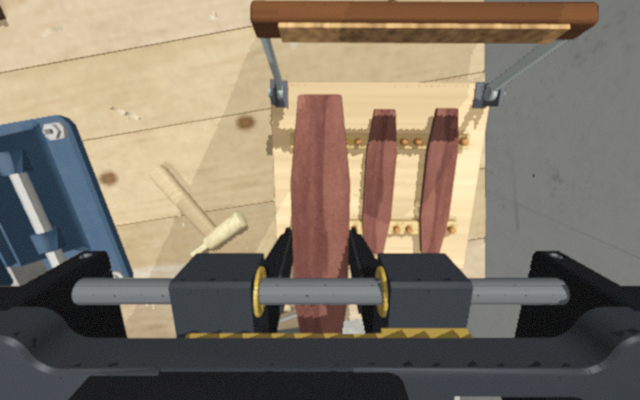

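The held blank's far end is at (319,95), and the laid blanks' ends are at (384,110) and (447,109), in line.

Run:
```python
from h import *
c=pickle.load(open('w6.pkl','rb')); x=np.array([np.cos(-.164),np.sin(-.164)]); y=np.array([-x[1],x[0]]); O=np.array([422.6,-286.6])
e=c['s']['eef_pos']
g=cv2.cvtColor(c['frame'],cv2.COLOR_RGB2HSV)
for n,u0,u1 in(('held',308,332),('b2',379,390),('b3',440,452)):
    s=g[80:125,u0:u1].astype(int); red=np.median(((s[...,0]<8)|(s[...,0]>168)).astype(int)*(s[...,2]<140),axis=1); v=80+int(np.argmax(red>0))
    z=e[2]+4.5 if n=='held' else 35.5; o=e[:2] if n=='held' else O
    p=ray(c,(u0+u1-1)/2,v,z)[:2]-o; print(n,v,p@x,p@y)
```

```text
held 80 98.19660526896253 0.41166933567449027
b2 114 84.8731712107417 -1.3219792667790493
b3 112 87.23348457693601 -70.50012800847797
```

Run:
```python
from h import *
x=np.array([np.cos(-.164),np.sin(-.164)]); y=np.array([-x[1],x[0]]); O=np.array([422.6,-286.6])
for f_,L in(('w3.pkl',(('held',308,336),('b3',380,390))),('w6.pkl',(('held',306,334),('b2',379,390),('b3',441,452)))):
  c=pickle.load(open(f_,'rb')); e=c['s']['eef_pos']; G=c['frame'][:,:,1].astype(float)
  for n,u0,u1 in L:
    p=np.median(G[85:125,u0:u1],axis=1); d=np.convolve(p,[1,1,-1,-1],'valid'); i=np.argmin(d); v=85+i+1.5
    z=e[2]+4.5 if n=='held' else 35.5; o=e[:2] if n=='held' else O
    q=ray(c,(u0+u1-1)/2,v,z)[:2]-o; print(f_,n,v,(q@x).round(1),(q@y).round(1))
```

```text
w3.pkl held 97.5 89.4 -0.0
w3.pkl b3 108.5 91.4 -70.6
w6.pkl held 94.5 90.9 0.4
w6.pkl b2 108.5 90.8 -0.9
w6.pkl b3 107.5 92.1 -70.5
```

Emit:
arm_command(
  targets=[
    [-2,1,40,0.2,0.2],
    [-2,1,80,0.2,0.2],
    [-2,1,120,0.2,0.2],
    [-2,1,155,0.2,0.2],
    [-2,1,165,0.2,0.2],
  ],
)

```text
t: 14.1
eef_pos: [434.1, -215.7, 37.9]
tcp_rot: [-3.14, 0.003, -0.161]
ft_force: [-0.4, -0.2, 1.1]
opening: 0.37
grip_force: 30.0
```

Emit:
arm_command(
  targets=[
    [0,0,2,0,0.2],
    [0,0,4,0,0.2],
    [0,0,6,0,0.2],
    [0,0,8,0,0.2],
    [0,0,8,0,0.2],
  ],
)

```text
t: 14.6
eef_pos: [434.7, -217.5, 32.2]
tcp_rot: [3.141, -0.001, -0.163]
ft_force: [0.7, 0.6, 0.1]
opening: 0.373
grip_force: 30.0
```

Emit:
arm_command(
  targets=[
    [0,0,1,0,0.2],
    [0,0,1,0,0.2],
  ],
)

```text
t: 14.8
eef_pos: [434.7, -217.6, 31.5]
tcp_rot: [3.141, -0.001, -0.163]
ft_force: [-1.0, 2.2, 11.2]
opening: 0.373
grip_force: 30.0
```

Emit:
arm_command(
  targets=[
    [0,0,1,0,0.2],
    [0,0,-1,0,0.2],
    [0,0,-1,0,0.55],
    [0,0,-1,0,0.55],
    [0,0,-1,0,0.55],
  ],
)

```text
t: 15.3
eef_pos: [434.4, -217.4, 31.5]
tcp_rot: [3.142, 0.0, -0.163]
ft_force: [-0.6, 0.2, -0.5]
opening: 0.534
grip_force: 0.0
```

Emit:
arm_command(
  targets=[
    [0,0,-1,0,0.55],
    [0,0,-12,0,0.55],
    [0,0,-50,0,0.55],
    [0,0,-95,0,0.55],
    [0,0,-140,0,0.5],
  ],
)

```text
t: 15.8
eef_pos: [434.1, -217.1, 173.8]
tcp_rot: [-3.141, 0.0, -0.163]
ft_force: [0.0, -0.2, 0.1]
opening: 0.515
grip_force: 0.0
```

Emit:
arm_command(
  targets=[
    [0,0,-40,0,0.2],
    [0,0,-80,0,0],
    [0,0,-120,0,0],
    [0,0,-120,0,0],
  ],
)

```text
t: 16.2
eef_pos: [435.5, -218.0, 297.1]
tcp_rot: [3.138, -0.008, -0.162]
ft_force: [0.7, 0.5, -0.2]
opening: 0.221
grip_force: 0.0
```

Run:
```python
from h import *
print(env.state()['eef_pos'])
c=snap('wrist'); pickle.dump(c,open('w7.pkl','wb')); save(c,'w7.png')
print(*blobs(c,35.5,300),sep='\n')
x=np.array([np.cos(-.164),np.sin(-.164)])
O=np.array([422.6,-286.6])
# bar: predicted centre at 1.9 rad
for th in (1.9,1.57,1.2):
    p=O+x*(108-108*np.cos(th)); print(th,p.round(1),40+108*np.sin(th),proj(c,[*p,40+108*np.sin(th)]).round(0))
```

```text
[ 435.49183297 -217.96181964  297.14383301]
((401, 140, 25, 87), array([ 394.2, -354.2]), array([ 33.1, 134.9]), np.float32(170.9))
((309, 114, 21, 113), array([ 435.4, -217.5]), array([ 30.3, 171.4]), np.float32(170.1))
((354, 113, 23, 115), array([ 423.9, -286.4]), array([ 32.1, 174.8]), np.float32(169.8))
((406, 112, 20, 27), array([ 481.5, -367.4]), array([27.8, 37.1]), np.float32(175.2))
1.9 [ 563.6 -309.9] 142.20040947024074 [387.  56.]
1.57 [ 529.1 -304.2] 147.99996575663812 [386.  91.]
1.2 [ 490.5 -297.8] 140.66022128446042 [383. 130.]
```

View pics/w7.png

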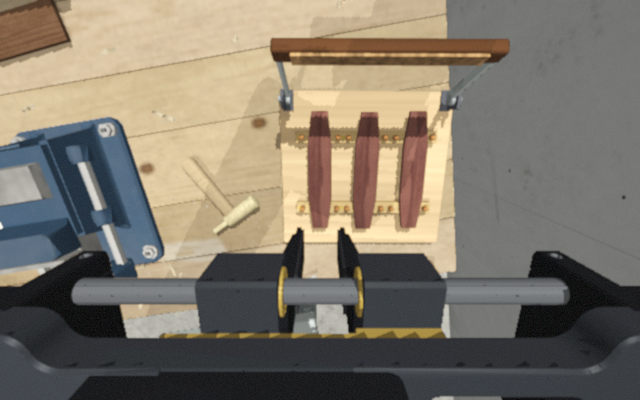

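All three blanks lie in line between their dowels, with centres at (319,170), (367,170) and (413,170). The bar is still open at (390,52), as predicted. Before reaching behind the bar I'll check the clearance to the drawers.

Run:
```python
from h import *
c=pickle.load(open('top0.pkl','rb'))
for uv,z in(((437,152),0),((437,130),0),((437,130),150),((437,130),250),((437,152),60),((437,55),150),((437,55),300)): print(uv,z,ray(c,*uv,z).round(0))
w=pickle.load(open('w7.pkl','rb')); print(np.array(w['hand_eye']).round(2).tolist())
x=np.array([np.cos(-.164),np.sin(-.164)]); O=np.array([422.6,-286.6])
print((O+x*190).round(1)); go(*(O+x*190),235,-9.4)
```

```text
(437, 152) 0 [ 672. -352.    0.]
(437, 130) 0 [ 741. -352.    0.]
(437, 130) 150 [ 711. -317.  150.]
(437, 130) 250 [ 691. -293.  250.]
(437, 152) 60 [ 663. -338.   60.]
(437, 55) 150 [ 925. -316.  150.]
(437, 55) 300 [ 872. -281.  300.]
[[-0.0, -0.96, -0.28, 79.18], [1.0, -0.0, 0.0, 0.19], [-0.0, -0.28, 0.96, -170.13], [0.0, 0.0, 0.0, 1.0]]
[ 610.1 -317.6]
move 189.2 70.5 59.4 turn 0.1 t 16.25
```

The drawer box may reach x≈690, so I'll turn the wrist half round. That puts the camera on the near side before the fingers go behind the bar.

Emit:
arm_command(
  targets=[
    [0,14,0,-8.5,0],
    [0,28,0,-17,0],
    [0,42,0,-25.5,0],
    [0,56,0,-34,0],
    [0,70,0,-42.5,0],
  ],
)

```text
t: 16.75
eef_pos: [422.5, -286.5, 290.5]
tcp_rot: [-3.139, 0.001, 0.585]
ft_force: [0.6, -0.2, 0.9]
opening: 0.004
grip_force: 0.0
```

Emit:
arm_command(
  targets=[
    [0,0,0,-8.5,0],
    [0,0,0,-17,0],
    [0,0,0,-25.5,0],
    [0,0,0,-34,0],
    [0,0,0,-42.5,0],
  ],
)

```text
t: 17.25
eef_pos: [422.6, -286.0, 290.5]
tcp_rot: [-3.14, -0.001, 1.327]
ft_force: [-0.0, 0.3, -0.3]
opening: 0.005
grip_force: 0.0
```

Emit:
arm_command(
  targets=[
    [0,0,0,-8.5,0],
    [0,0,0,-17,0],
    [0,0,0,-25.5,0],
    [0,0,0,-34,0],
    [0,0,0,-42.5,0],
  ],
)

```text
t: 17.75
eef_pos: [422.6, -286.0, 290.5]
tcp_rot: [-3.141, -0.002, 2.069]
ft_force: [-0.4, -0.6, 0.3]
opening: 0.003
grip_force: 0.0
```

Emit:
arm_command(
  targets=[
    [0,0,0,-8.5,0],
    [0,0,0,-17,0],
    [0,0,0,-25.5,0],
    [0,0,0,-34,0],
    [0,0,0,-42.5,0],
  ],
)

```text
t: 18.25
eef_pos: [422.6, -286.0, 290.5]
tcp_rot: [3.141, -0.002, 2.811]
ft_force: [-0.1, 0.6, -0.4]
opening: 0.006
grip_force: 0.0
```

Emit:
arm_command(
  targets=[
    [0,0,0,-8.5,0],
    [0,0,0,-10,0],
    [0,0,0,-10,0],
  ],
)

```text
t: 18.55
eef_pos: [422.9, -286.2, 291.0]
tcp_rot: [3.141, -0.001, 2.976]
ft_force: [-0.4, -0.3, -0.1]
opening: 0.006
grip_force: 0.0
```

Run:
```python
from h import *
x=np.array([np.cos(-.164),np.sin(-.164)]); O=np.array([422.6,-286.6])
go(*(O+x*183),230,170.6); go(*(O+x*183),122,170.6)
```

```text
move -182.8 -0.2 61.0 turn -0.1 t 18.55
move -182.8 -0.2 169.0 turn -0.1 t 18.55
```

Emit:
arm_command(
  targets=[
    [-45,0,0,0,0],
    [-90,0,0,0,0],
    [-135,0,10,0,0],
    [-170,0,30,0,0],
    [-183,0,60,0,0],
  ],
)

```text
t: 19.05
eef_pos: [606.5, -316.3, 230.8]
tcp_rot: [-3.141, 0.002, 2.976]
ft_force: [-0.9, -0.3, -0.9]
opening: 0.007
grip_force: 0.0
```

Emit:
arm_command(
  targets=[
    [0,0,0,0,0],
    [0,0,20,0,0],
    [0,0,50,0,0],
    [0,0,80,0,0],
    [0,0,105,0,0],
  ],
)

```text
t: 19.55
eef_pos: [602.8, -316.2, 126.8]
tcp_rot: [-3.141, 0.0, 2.976]
ft_force: [0.7, -0.4, -0.2]
opening: 0.004
grip_force: 0.0
```

Emit:
arm_command(
  targets=[
    [0,0,0,0,0],
    [4,0,0,0,0],
    [8,0,0,0,0],
    [12,0,0,0,0],
    [16,0,0,0,0],
  ],
)

```text
t: 20.05
eef_pos: [588.3, -313.8, 128.2]
tcp_rot: [-3.14, 0.003, 2.979]
ft_force: [3.5, -0.7, 2.7]
opening: 0.006
grip_force: 2.0
```

Emit:
arm_command(
  targets=[
    [5,0,0,0,0],
    [10,0,0,0,0],
    [16,0,0,0,0],
    [22,0,0,0,0],
    [28,0,0,0,0],
  ],
)

```text
t: 20.55
eef_pos: [559.6, -308.8, 126.5]
tcp_rot: [3.141, -0.001, 2.979]
ft_force: [2.8, -0.1, 1.6]
opening: 0.006
grip_force: 1.1
```

Emit:
arm_command(
  targets=[
    [6,0,0,0,0],
    [12,0,0,0,0],
    [18,0,0,0,0],
    [24,0,0,0,0],
    [30,0,0,0,0],
  ],
)

```text
t: 21.05
eef_pos: [530.0, -303.9, 126.4]
tcp_rot: [3.141, -0.001, 2.979]
ft_force: [2.2, -0.4, -1.1]
opening: 0.005
grip_force: 0.8
```

Emit:
arm_command(
  targets=[
    [6,0,0,0,0],
    [12,0,0,0,0],
    [18,0,0,0,0],
    [24,0,0,0,0],
    [30,0,0,0,0],
  ],
)

```text
t: 21.55
eef_pos: [500.5, -299.1, 126.6]
tcp_rot: [-3.142, -0.0, 2.979]
ft_force: [0.5, -0.2, -0.9]
opening: 0.007
grip_force: 0.3
```

Emit:
arm_command(
  targets=[
    [6,0,0,0,0],
    [12,0,0,0,0],
    [18,0,0,0,0],
    [24,0,0,0,0],
    [24,0,0,0,0],
  ],
)

```text
t: 22.05
eef_pos: [476.7, -295.2, 126.7]
tcp_rot: [3.142, -0.0, 2.979]
ft_force: [-0.4, -0.0, -0.5]
opening: 0.003
grip_force: 0.0
```

Run:
```python
from h import *
c=snap('top'); save(c,'t8.png',(340,150,500,300),4)
print(env.state()['ft_force'])
```

```text
[ 0.22606344 -0.56403451  0.70274096]
```

View pics/t8.png

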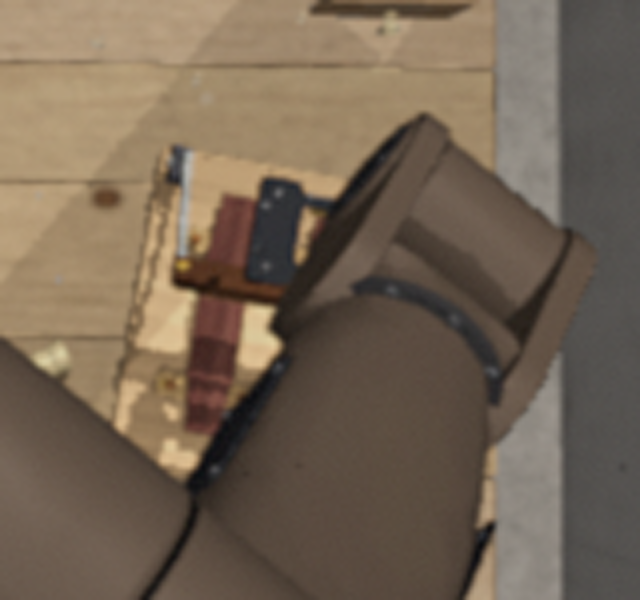

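The bar is swinging down by its own weight, seen at crop (225,280). I have now viewed 11 pictures, one over the limit of 10, so the remaining checks will be numeric. Next I'll back off upward and let the bar settle.

Emit:
arm_command(
  targets=[
    [0,0,-30,0,0],
    [0,0,-70,0,0],
    [0,0,-115,0,0],
    [0,0,-160,0,0],
    [0,0,-180,0,0],
  ],
)

```text
t: 22.6
eef_pos: [478.2, -295.8, 310.9]
tcp_rot: [-3.139, 0.005, 2.979]
ft_force: [0.5, 1.0, -0.6]
opening: 0.008
grip_force: 0.0
```

Emit:
arm_command(
  targets=[
    [0,0,0,0,0],
    [0,0,0,0,0],
    [0,0,0,0,0],
    [0,0,0,0,0],
    [0,0,0,0,0],
  ],
)

```text
t: 23.1
eef_pos: [477.3, -295.3, 305.7]
tcp_rot: [3.141, -0.001, 2.979]
ft_force: [0.2, -0.6, 0.8]
opening: 0.005
grip_force: 0.0
```

Emit:
arm_command(
  targets=[
    [0,0,0,0,0],
    [0,0,0,0,0],
    [0,0,0,0,0],
    [0,0,0,0,0],
    [0,0,0,0,0],
  ],
)

```text
t: 23.6
eef_pos: [477.4, -295.3, 306.7]
tcp_rot: [-3.141, 0.0, 2.979]
ft_force: [0.9, -0.0, -0.4]
opening: 0.004
grip_force: 0.0
```

```bash
cat > bar.py <<'E'
from h import *
x=np.array([np.cos(-.164),np.sin(-.164)]); y=np.array([-x[1],x[0]]); O=np.array([422.6,-286.6])
c=snap('wrist'); pickle.dump(c,open('w9.pkl','wb')); print(c['s']['eef_pos'])
def prof(yy,z):
    out=[]
    for s in range(-60,101,5):
        u,v=proj(c,[*(O+x*s+y*yy),z]).round().astype(int)
        out.append((s,*(c['frame'][v,u].tolist() if 0<=u<640 and 0<=v<400 else (None,))))
    print(yy,out)
for yy in(35,-35): prof(yy,48)   # gaps between the bays: plywood except for the bar
E
python3 bar.py
```

```text
[ 477.41736938 -295.34320946  306.66290099]
35 [(-60, 248, 219, 159), (-55, 248, 218, 128), (-50, 254, 224, 163), (-45, 227, 201, 151), (-40, 252, 224, 177), (-35, 194, 169, 127), (-30, 200, 173, 130), (-25, 202, 176, 134), (-20, 198, 171, 128), (-15, 203, 178, 134), (-10, 113, 87, 61), (-5, 110, 74, 48), (0, 112, 74, 44), (5, 115, 77, 47), (10, 219, 192, 145), (15, 255, 231, 184), (20, 249, 222, 175), (25, 242, 215, 168), (30, 253, 226, 179), (35, 169, 145, 106), (40, 163, 139, 101), (45, 226, 198, 140), (50, 222, 195, 107), (55, 235, 207, 148), (60, 237, 210, 160), (65, 242, 214, 168), (70, 243, 216, 169), (75, 238, 212, 166), (80, 235, 208, 161), (85, 236, 210, 161), (90, 235, 207, 162), (95, 236, 210, 164), (100, 239, 212, 165)]
-35 [(-60, 243, 215, 155), (-55, 237, 209, 150), (-50, 250, 222, 161), (-45, 224, 197, 149), (-40, 240, 214, 168), (-35, 159, 135, 99), (-30, 162, 139, 102), (-25, 166, 142, 106), (-20, 162, 137, 103), (-15, 174, 150, 109), (-10, 96, 72, 46), (-5, 117, 77, 48), (0, 122, 79, 51), (5, 116, 78, 47), (10, 173, 140, 99), (15, 255, 230, 183), (20, 245, 219, 171), (25, 251, 224, 176), (30, 252, 224, 177), (35, 171, 147, 109), (40, 162, 138, 100), (45, 220, 193, 134), (50, 221, 193, 136), (55, 232, 203, 146), (60, 245, 218, 168), (65, 240, 214, 167), (70, 242, 215, 168), (75, 239, 211, 164), (80, 237, 211, 164), (85, 237, 211, 165), (90, 237, 210, 163), (95, 233, 206, 161), (100, 240, 213, 166)]
```

The bar covers rack x from -11 to +10, so it is down or nearly so. A gentle touch on its top will show whether it bears.

Emit:
arm_command(
  targets=[
    [20,0,45,0,0],
    [40,0,90,0,0],
    [55,0,135,0,0],
    [55,0,180,0,0],
    [55,0,220,0,0],
  ],
)

```text
t: 24.15
eef_pos: [422.7, -286.3, 85.2]
tcp_rot: [-3.141, 0.0, 2.979]
ft_force: [0.6, -1.3, -0.0]
opening: 0.003
grip_force: 0.0
```

Emit:
arm_command(
  targets=[
    [0,0,10,0,0],
    [0,0,16,0,0],
    [0,0,20,0,0],
    [0,0,24,0,0],
    [0,0,24,0,0],
  ],
)

```text
t: 24.65
eef_pos: [423.5, -286.7, 63.4]
tcp_rot: [-3.141, 0.001, 2.979]
ft_force: [0.4, -0.4, -0.1]
opening: 0.006
grip_force: 0.0
```

Emit:
arm_command(
  targets=[
    [0,0,1,0,0],
    [0,0,2,0,0],
    [0,0,3,0,0],
    [0,0,3,0,0],
  ],
)

```text
t: 25.05
eef_pos: [423.1, -286.4, 59.7]
tcp_rot: [-3.142, 0.0, 2.979]
ft_force: [1.5, -0.1, -0.4]
opening: 0.006
grip_force: 0.0
```

Emit:
arm_command(
  targets=[
    [0,0,1,0,0],
    [0,0,2,0,0],
    [0,0,3,0,0],
    [0,0,3,0,0],
  ],
)

```text
t: 25.45
eef_pos: [423.1, -286.4, 56.5]
tcp_rot: [3.142, -0.0, 2.979]
ft_force: [0.3, 1.0, 0.0]
opening: 0.003
grip_force: 0.0
```

Emit:
arm_command(
  targets=[
    [0,0,1,0,0],
    [0,0,2,0,0],
    [0,0,2,0,0],
  ],
)

```text
t: 25.75
eef_pos: [423.2, -286.5, 54.8]
tcp_rot: [-3.141, 0.0, 2.979]
ft_force: [-1.0, 0.3, 3.8]
opening: 0.005
grip_force: 1.9
```

Contact at z≈54.8 matches 35.5 + 3 + 16 = 54.5, so the bar bears on the blanks. I'll withdraw and check the ends numerically.

Emit:
arm_command(
  targets=[
    [0,0,-10,0,0],
    [0,0,-50,0,0],
    [0,0,-95,0,0],
    [0,0,-140,0,0],
    [0,0,-185,0,0],
  ],
)

```text
t: 26.25
eef_pos: [422.8, -286.1, 242.2]
tcp_rot: [-3.141, 0.0, 2.979]
ft_force: [-0.1, 0.0, -0.1]
opening: 0.003
grip_force: 0.0
```

Emit:
arm_command(
  targets=[
    [-20,0,-40,0,0],
    [-40,0,-80,0,0],
    [-60,0,-110,0,0],
    [-60,0,-110,0,0],
    [-60,0,-110,0,0],
  ],
)

```text
t: 26.75
eef_pos: [482.1, -295.8, 349.8]
tcp_rot: [-3.141, 0.0, 2.979]
ft_force: [0.1, 0.6, -1.2]
opening: 0.004
grip_force: 0.0
```

Run:
```python
from h import *
x=np.array([np.cos(-.164),np.sin(-.164)]); y=np.array([-x[1],x[0]]); O=np.array([422.6,-286.6])
c=snap('wrist'); G=c['frame'][:,:,1].astype(float); print(c['s']['eef_pos'])
for k in(70,0,-70):
    for sg in(-1,1):
        ss=np.arange(75,105,.5); P=[np.median([G[tuple(proj(c,[*(O+x*sg*s+y*(k+d)),35.5]).round().astype(int)[::-1].clip(0,399))] for d in(-5,0,5)]) for s in ss]
        i=np.argmax(np.convolve(P,[1]*4+[-1]*4,'valid')); print(k,sg,ss[i+3]+.25,round(min(P)),round(max(P)))
    # sides, 60 mm before the middle
    e=[]
    ds=np.arange(-30,30.5,.5); P=np.array([G[tuple(proj(c,[*(O-x*25+y*(k+d)),35.5]).round().astype(int)[::-1].clip(0,399))] for d in ds])
    m=ds[P<100]; print('   side',k,m.min() if len(m) else None,m.max() if len(m) else None)
```

```text
[ 482.1074288  -295.80186033  349.75185159]
70 -1 87.25 91 241
70 1 91.25 94 212
   side 70 -18.0 15.0
0 -1 88.75 92 243
0 1 89.75 91 213
   side 0 -15.5 16.0
-70 -1 98.75 97 240
-70 1 91.25 95 213
   side -70 -18.0 15.5
```

```bash
python3 -c "
from cell import env
print(env.job_done())"
```

```text
the job is handed in; nothing more can be done
None
```

Job handed in at about 27 s: both blanks are laid flat in bays 1 and 2, far ends in line with blank_3's to about 1.5 mm (its front-end reading was unclear), and the bar is down on them, confirmed by touch at mid-bar only; I viewed 11 pictures, one over the limit of 10.

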